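# Test and re-arm a laser interlock shutter

## Task

Do the daily test of the laser interlock box, the one that carries a U-shaped steel drop lever: press its test button so that the lever drops, then lift the lever back up past upright so that it stays standing on its own. Leave the similar control box with the knob alone and do not knock over the microscope objective that stands beside the interlock box.

Things in the scene. Friction and masses are not known exactly. Their poses are not given: they have to be found in the camera images.
- interlock: Interlock box, fixed to the bench: cream case with dark foot and blue stripe, 110 (x) x 210 (y) x 60 mm high. Origin: centre of its underside; z up, y along the case. On its flat top: the test button at y = +70 mm; at y = -40 mm two aluminium cheeks (x = +-46 mm, up to z = 86 mm) carrying the drop lever. A dark beam tube sticks out 18 mm from its +x face.
- test_button (a joint): Only push button of the interlock box: dark round cap, 32 mm across, in a flat collar; top at x 0, y +70, z 76 mm in the box's frame. Value in m: 0 released, grows as pushed straight down, 0.008 fully down (about 5 N); springs back. At 4 to 5 mm it tips the standing lever past its balance and the lever falls by itself, away from the button, within a second.
- drop_lever (a joint): Drop lever, a steel U-bail: two arms 66 mm apart inside, joined by a cross bar along the box's x. Hinge axis: box x direction at y -40, z 78 mm in the box's frame; bar's centre line 70 mm from it. Rad: 0 on its stop (bar y -31, z 147 mm), 0.13 upright, 1.44 dropped (bar y -108, z 96 mm), grows towards box -y. No spring: left below 0.13 it falls back to 0, above it drops.
- lever_bar (a point): Centre of the drop lever's cross bar, midway between its arms; moves with the lever. The bar is round, 12 mm in diameter, to be pinched across (fingers closing along the box's y); it can turn between the fingers. Lever mass 0.1 kg.
- controller: Bystander, fixed: a control box with the same case (110 x 210 x 60 mm, origin at the centre of its underside), but with two round buttons (up to z = 76 mm) and a round knob (up to z = 86 mm) on top and no lever. Not to be touched.
- objective: Bystander, loose: a steel microscope objective, 34 mm in diameter and 46 mm tall, standing on the bench next to the -x face of the interlock box. Origin at the centre of its underside, z up along it.

How it is judged:
By the outcome, as a careful person would: the job done as asked, in the order asked, and still so for the second after the job is handed in, with the robot touching nothing.
It also fails if it takes over 40 s, if anything falls off the work surface, if the arm or the gripper's body presses on something with over 40 N, if the wrist force passes 120 N, or if a joint passes its speed limit or range.

## Robot

A 6-joint arm with a two-finger parallel gripper is mounted at the origin on the work surface. World frame = base frame: x ahead of the robot, y to its left, z up, the work surface at z = 0. Lengths are in m, angles in degrees, forces in N, time in s.
With the tool pointing down it reaches from about 0.275 to 1 m from the base axis. Payload 8.4 kg.
Tool frame: the origin (TCP) lies between the finger pads; the fingertips stand 22 mm ahead of it and the grasp point (between the pads) lies 3 mm ahead of it; z points along the fingers, y is the line along which they close (so a half turn about z gives the same grasp; the last joint's range is limited). The gripper opens to 85 mm and grips with 20 to 120 N. Pads are 22 mm wide; open, the fingers measure 114 mm over their backs; the gripper's body (76 mm by 85 mm) begins 54 mm behind the grasp point. The pads swing forward as they close: fully open they stand 13 mm farther back than shut.
Start: joints at [-77.143, 20.225, 93.587, -0, 66.188, -0.138], TCP at [0.141, -0.609, 0.253] pointing down, gripper open.
Joint ranges: [-150.9, 150.9], [-52.94, 120.26], [3.33, 152.33], [-74.26, 254.26], [0, 154.13], [-172.89, 172.89]. Speed limits (degrees/s): [127.2, 127.2, 159.86, 180, 180, 180].

## Interface

Orientations are given as [roll, pitch, yaw] about the fixed x, y, z axes, in that order (R = Rz(yaw) Ry(pitch) Rx(roll)).
In Python, from workcell import r, probe_bus, order, capture, get_calibration gives the robot as it stands (r), with the cameras as plain functions, the readings (probe_bus) and the job (order).
- The arm moves only by the tool pendant, called by a JSON object that holds its "op" and its "data". Schema: {"type":"object","properties":{"offsets":{"type":"array","items":{"type":"object","properties":{"jaw":{"type":"number"},"xyz":{"type":"array","items":{"type":"number"},"minItems":3,"maxItems":3},"rz":{"type":"number"}},"additionalProperties":false,"required":["jaw"]},"minItems":1,"maxItems":12},"only":{"type":"string"},"quiet":{"type":"boolean"},"lines":{"type":"string"}},"required":["offsets"],"additionalProperties":false}. offsets is a list of rows, 1 to 12 of them, each an object with the fields jaw (the finger opening in m), xyz (a list: dx, dy, dz in m), rz (a turn about the tool's z in degrees); a field left out counts as zero (the opening has to be given); each row shifts and turns the commanded pose from where the row before left it, along the tool's axes as they then stand; what a row does not reach is not made up. A row lasts 1/12 s, in which the tool goes at most 0.0417 m and 7.16 degrees, less where a joint would pass 70% of its speed; a pose out of reach is approached as far as the arm can. The fingers move at their own pace and stop on an object; the grip force is fixed at half the most. Time passes only in rows, so rows that do not move let the fingers close. The tool returns the time, the measured TCP pose, the force, the opening and the grip force at its end. only (a regular expression) keeps the lines of the reply that match it, lines (a string "A,B") keeps lines A to B, and quiet returns only ok. Input that does not fit is refused with a message, and nothing moves.
- probe_bus.sense(): the state, without advancing time (a new reading comes with each control period).
- capture(name): name is "scene" or "top"; returns the picture (400x640x3 uint8, red, green, blue); there is no depth.
- get_calibration(name): a dict with "intrinsics" (3x3 intrinsics, pixels), "R" (3x3) and "t" (3): a world point X has camera coordinates R X + t. Camera axes: x right, y down, z forward; pixel columns grow to the right and rows downward; lengths in m; the calibration is good to about 2 mm. A picture is of the moment at which its call begins. get_calibration takes no time and is no camera call.
- order.close_job(): hands the job in; it is judged then, once.
The state is a dict: "time_s": time; "qpos": joint angles; "joint_vel": joint speeds; "tau": joint torques, N m; "eef_pos": TCP position; "ee_rot": TCP orientation; "ft_force": force on the tool from outside, world axes, zero at the start; "ft_torque": the same for the moment, N m; "width": finger opening in m; "finger_force": force on a finger pad.
Only numpy, scipy, OpenCV 4.12 (cv2) and the standard library are available. Lean on these libraries where they do the work, as an engineer would, in place of code of your own. Each camera call takes 0.05 s, during which the arm holds its last target. There are 200 camera calls.

## Working session

There is one attempt and no reset: what is moved stays moved. The work goes in short steps, Python scripts to look and compute and a tool call to move; the robot and the scene stay as the last step left them, time stands still between calls to the robot, and variables do not carry over. Pictures are saved under pics/ and viewed, at most 10 in all, crops included, and the job is handed in when it is done.

```bash
ls; mkdir -p pics
```

Run:
```python
from workcell import r, probe_bus, order, capture, get_calibration
import cv2
for n in("scene","top"):
    cv2.imwrite(f"pics/{n}0.png",capture(n)[:,:,::-1]); c=get_calibration(n); print(n,c)
s=probe_bus.sense();print(s)
```

```text
pics
workcell.py
scene {'intrinsics': array([[482.06546042,   0.        , 320.44025216],
       [  0.        , 482.06546042, 196.13957768],
       [  0.        ,   0.        ,   1.        ]]), 'R': array([[ 0.468523  ,  0.88339267, -0.0101773 ],
       [ 0.61770033, -0.33580089, -0.71111466],
       [-0.63161103,  0.32688705, -0.70300239]]), 't': array([-0.2244142 , -0.22638916,  1.34865499])}
top {'intrinsics': array([[360.91312882,   0.        , 320.61440181],
       [  0.        , 360.91312882, 207.91574731],
       [  0.        ,   0.        ,   1.        ]]), 'R': array([[ 0.01571712, -0.99982049,  0.01058068],
       [-0.99306507, -0.01684225, -0.11635336],
       [ 0.11651067, -0.00867856, -0.99315152]]), 't': array([0.00408361, 0.51929569, 0.84422773])}
{'time_s': 0.1, 'qpos': array([-7.71435056e+01,  2.02585524e+01,  9.36255087e+01, -1.24773649e-03,
        6.61870699e+01, -1.38499104e-01]), 'joint_vel': array([-0.01552486, -0.03969458, -0.19921742,  0.00284018,  0.02987854,
        0.00291571]), 'tau': array([-1.05937695e-03, -6.06359053e+01, -3.42822504e+01, -9.23065409e-05,
        4.09718996e-03, -5.10698897e-06]), 'eef_pos': array([ 0.14043497, -0.60860534,  0.25263118]), 'ee_rot': array([-1.79928866e+02,  9.68942770e-04,  1.29954986e+01]), 'ft_force': array([ 0.66943733, -0.23589918, -0.60316026]), 'ft_torque': array([0.02117635, 0.01459872, 0.0312347 ]), 'finger_force': 0.0, 'width': 0.08561828880745546}
```

View pics/scene0.png

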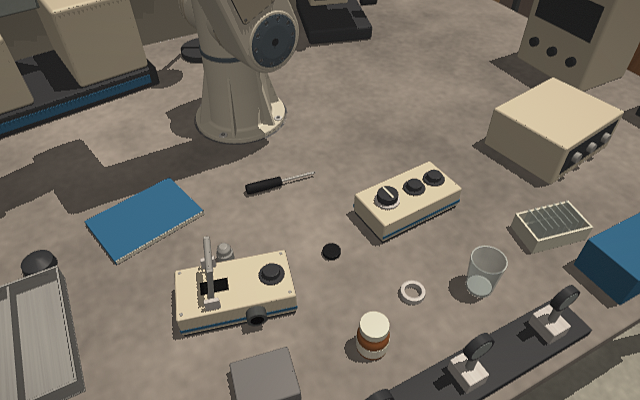

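View pics/top0.png

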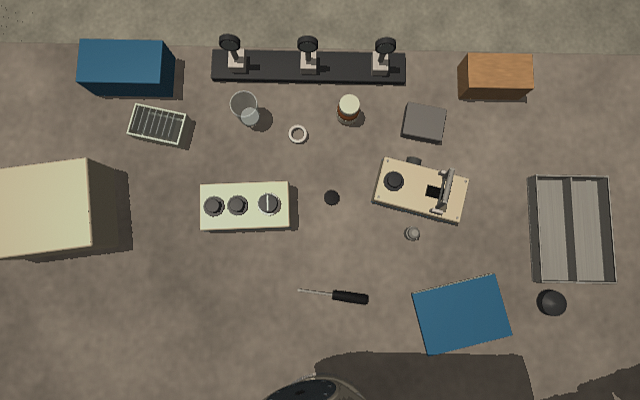

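The interlock box is at about (420,190) in the top view. Its button is at (394,181), the lever at (445,190) and the objective at (412,233). In the scene view the button is at (271,271) and the lever stands at (208,265). The control box with the knob is at (245,205) in the top view.

Create h.py:
```python
import numpy as np, cv2
from workcell import r, probe_bus, order, capture, get_calibration
def ray(n,uv,z):
    c=get_calibration(n);R,t=c["R"],c["t"];o=-R.T@t
    d=(R.T@np.linalg.inv(c["intrinsics"])@np.c_[np.atleast_2d(uv),np.ones(len(np.atleast_2d(uv)))].T).T
    return o+d*((z-o[2])/d[:,2])[:,None]
def proj(n,X):
    c=get_calibration(n);p=(c["intrinsics"]@(c["R"]@np.atleast_2d(X).T+c["t"][:,None])).T
    return p[:,:2]/p[:,2:]
```

Run:
```python
from h import *
for n,roi in(("top",(365,140,480,235)),("scene",(165,230,305,345))):
    im=cv2.imread(f"pics/{n}0.png");x0,y0,x1,y1=roi
    hsv=cv2.cvtColor(im,cv2.COLOR_BGR2HSV)[y0:y1,x0:x1]
    m=((hsv[...,2]>(150 if n=="top" else 165))&(hsv[...,1]>20)&(hsv[...,0]<40)).astype(np.uint8)*255
    cs,_=cv2.findContours(m,0,2);c=max(cs,key=cv2.contourArea)[:,0]+[x0,y0]
    P=ray(n,c.astype(float),0.06)[:,:2].astype(np.float32)
    rc=cv2.minAreaRect(P*1000);print(n,rc)
    # button: dark blob
    g=im[...,2][y0:y1,x0:x1];d=(g<75).astype(np.uint8)
    k,l,st,ce=cv2.connectedComponentsWithStats(d)
    for i in range(1,k):
        if st[i,4]>60: 
            u=ce[i]+[x0,y0];print(st[i],u,ray(n,u,.076)[0])
    v=im[y0:y1,x0:x1].copy();cv2.drawContours(v,[c-[x0,y0]],-1,(0,0,255),1)
    cv2.imwrite(f"pics/{n}_c.png",cv2.resize(v,None,fx=5,fy=5,interpolation=0))
```

```text
top ((566.2778930664062, -224.3170166015625), (207.43136596679688, 108.09152221679688), 75.86736297607422)
[50  0 27  5 79] [431.2278481 141.4556962] [ 0.67571311 -0.24492371  0.076     ]
[41 17 15  8 67] [413.50746269 160.46268657] [ 0.62917031 -0.20244261  0.076     ]
[ 70  30  14  39 120] [442.    190.625] [ 0.55889628 -0.26761046  0.076     ]
[ 19  32  20  19 296] [393.37162162 180.98648649] [ 0.57957919 -0.1548882   0.076     ]
[ 60  45  17  14 152] [433.05263158 191.57894737] [ 0.55629511 -0.24676696  0.076     ]
[  6  61  87  25 310] [414.80322581 212.8483871 ] [ 0.50605595 -0.20366664  0.076     ]
scene ((567.2469482421875, -224.8053741455078), (207.5472412109375, 109.3736801147461), 75.86982727050781)
[ 94  34  25  21 414] [270.96859903 273.96376812] [ 0.5934733 -0.160667   0.076    ]
[ 48  48  16  14 173] [220.21965318 284.59537572] [ 0.5718812  -0.24904882  0.076     ]
[35 52  8 14 99] [203.46464646 288.07070707] [ 0.56484782 -0.27752724  0.076     ]
[  6  60 126  50 968] [230.45247934 320.3553719 ] [ 0.64802107 -0.25815261  0.076     ]
```

Run:
```python
from h import *
c=np.array([.5668,-.2246]);a=np.radians(-14.13);X=np.array([np.cos(a),np.sin(a)]);Y=np.array([-X[1],X[0]])
W=lambda x,y,z:np.r_[c+x*X+y*Y,z]
for nm,p in dict(button=(0,.07,.076),bar=(0,-.031,.147),e1=(.036,-.031,.147),e2=(-.036,-.031,.147),drop=(0,-.108,.096)).items():
    print(nm,W(*p).round(4),proj("top",W(*p)).round(1),proj("scene",W(*p)).round(1))
print("obj",ray("top",(412,232),.046))
```

```text
button [ 0.5839 -0.1567  0.076 ] [[394.1 179.2]] [[270.8 269.3]]
bar [ 0.5592 -0.2547  0.147 ] [[447.4 184.9]] [[207.9 255.8]]
e1 [ 0.5941 -0.2635  0.147 ] [[451.1 168.8]] [[209.6 272.7]]
e2 [ 0.5243 -0.2459  0.147 ] [[443.7 201.1]] [[206.3 239.8]]
drop [ 0.5404 -0.3293  0.096 ] [[472.5 197.7]] [[168.  282.9]]
obj [[ 0.46359196 -0.20450232  0.046     ]]
```

{"op": "pendant", "data": {"offsets": [{"jaw": 0,"rz": 6.78},{"jaw": 0,"rz": 6.78},{"jaw": 0,"rz": 6.78},{"jaw": 0,"rz": 6.78},{"jaw": 0,"xyz": [0.02,-0.034,0]},{"jaw": 0,"xyz": [0.02,-0.034,0]},{"jaw": 0,"xyz": [0.02,-0.034,0]},{"jaw": 0,"xyz": [0.02,-0.034,0]},{"jaw": 0,"xyz": [0.02,-0.034,0]},{"jaw": 0,"xyz": [0.02,-0.034,0]},{"jaw": 0,"xyz": [0.02,-0.034,0]},{"jaw": 0,"xyz": [0.02,-0.034,0]}]}}

```text
time_s: 1.1
eef_pos: [0.3629, -0.3826, 0.2531]
ee_rot: [-180.0, 0.0, -14.1]
ft_force: [0.8, -1.1, 0.4]
width: 0.0002
finger_force: 0.0
```

View pics/top_c.png

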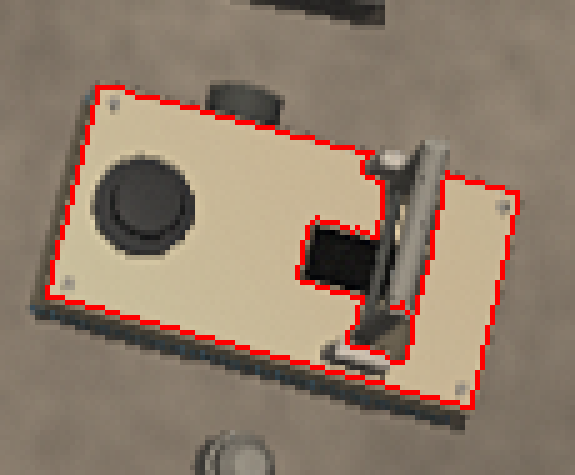

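The outline fits the top face, and the button (394,180) and bar (450,170)–(445,200) land where predicted, within about a pixel. I'm moving over the button now.

{"op": "pendant", "data": {"offsets": [{"jaw": 0,"xyz": [0.02,-0.0341,0]},{"jaw": 0,"xyz": [0.02,-0.0341,0]},{"jaw": 0,"xyz": [0.02,-0.0341,0]},{"jaw": 0,"xyz": [0.02,-0.0341,0]},{"jaw": 0,"xyz": [0.02,-0.0341,0]},{"jaw": 0,"xyz": [0.02,-0.0341,0]},{"jaw": 0,"xyz": [0.02,-0.0341,0]},{"jaw": 0,"xyz": [0.02,-0.0341,0]},{"jaw": 0,"xyz": [0,0,0.035]},{"jaw": 0,"xyz": [0,0,0.035]},{"jaw": 0,"xyz": [0,0,0.035]},{"jaw": 0,"xyz": [0,0,0.03]}]}}

```text
time_s: 2.1
eef_pos: [0.5831, -0.158, 0.1159]
ee_rot: [-180.0, 0.1, -14.1]
ft_force: [-1.4, -0.1, -0.1]
width: -0.0
finger_force: 0.0
```

{"op": "pendant", "data": {"offsets": [{"jaw": 0},{"jaw": 0,"xyz": [0,0,0.004]},{"jaw": 0,"xyz": [0,0,0.004]},{"jaw": 0}]}}

```text
time_s: 2.43
eef_pos: [0.5847, -0.1591, 0.1115]
ee_rot: [180.0, -0.1, -14.1]
ft_force: [-0.3, 0.2, -0.4]
width: -0.0001
finger_force: 0.0
```

{"op": "pendant", "data": {"offsets": [{"jaw": 0,"xyz": [0,-0.002,0.006]},{"jaw": 0,"xyz": [0,0,0.005]},{"jaw": 0,"xyz": [0,0,0.003]},{"jaw": 0,"xyz": [0,0,0.003]},{"jaw": 0,"xyz": [0,0,0.0015]},{"jaw": 0,"xyz": [0,0,0.0005]},{"jaw": 0},{"jaw": 0},{"jaw": 0}]}}

```text
time_s: 3.18
eef_pos: [0.5847, -0.1569, 0.0916]
ee_rot: [-180.0, -0.0, -14.1]
ft_force: [1.5, 0.2, 4.4]
width: -0.0001
finger_force: 2.0
```

Run:
```python
from h import *
cv2.imwrite("pics/a.png",cv2.resize(capture("scene")[200:360,130:330,::-1],None,fx=3,fy=3))
```

```text
(no output)
```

View pics/a.png

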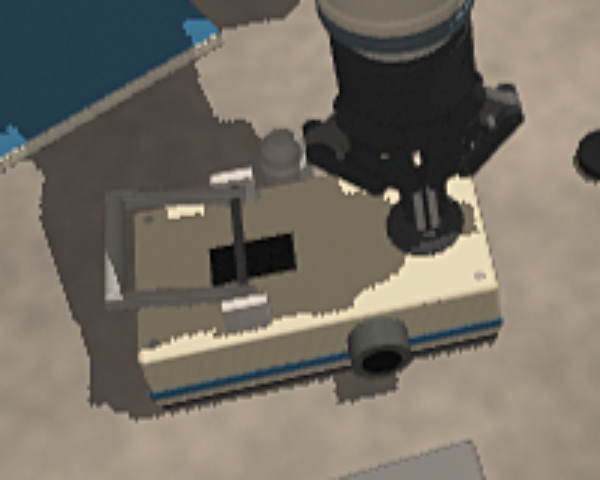

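The lever has dropped. Its bar centre is at about scene pixel (168,282), which matches the predicted dropped position. The objective is still standing. Next I go to the bar.

{"op": "pendant", "data": {"offsets": [{"jaw": 0,"xyz": [0,0,-0.03]},{"jaw": 0,"xyz": [0,0,-0.03]},{"jaw": 0.05,"xyz": [0,0,-0.028]},{"jaw": 0.05,"xyz": [0,0.0356,0]},{"jaw": 0.05,"xyz": [-0.001,0.0356,0]},{"jaw": 0.05,"xyz": [0,0.0356,0]},{"jaw": 0.05,"xyz": [0,0.0356,0]},{"jaw": 0.05,"xyz": [0,0.0356,0]},{"jaw": 0.05},{"jaw": 0.05,"xyz": [0,0,0.02]},{"jaw": 0.05,"xyz": [0,0,0.02]},{"jaw": 0.05}]}}

```text
time_s: 4.23
eef_pos: [0.5372, -0.3278, 0.1353]
ee_rot: [-179.9, 0.4, -14.2]
ft_force: [-0.6, 0.8, -0.7]
width: 0.0499
finger_force: 0.0
```

{"op": "pendant", "data": {"offsets": [{"jaw": 0.05}]}}

```text
time_s: 4.32
eef_pos: [0.5388, -0.3284, 0.1381]
ee_rot: [-179.9, 0.2, -14.1]
ft_force: [-0.8, 1.4, -0.0]
width: 0.0501
finger_force: 0.0
```

{"op": "pendant", "data": {"offsets": [{"jaw": 0.05,"xyz": [0,0,0.015]},{"jaw": 0.05,"xyz": [0.001,0,0.014]},{"jaw": 0.05,"xyz": [0,0,0.01]},{"jaw": 0.05},{"jaw": 0.05}]}}

```text
time_s: 4.73
eef_pos: [0.5406, -0.3291, 0.0998]
ee_rot: [-180.0, 0.1, -14.1]
ft_force: [0.2, 0.1, -0.1]
width: 0.0499
finger_force: 0.0
```

{"op": "pendant", "data": {"offsets": [{"jaw": 0.02},{"jaw": 0.0},{"jaw": 0.0},{"jaw": 0},{"jaw": 0},{"jaw": 0}]}}

```text
time_s: 5.23
eef_pos: [0.5411, -0.3302, 0.1011]
ee_rot: [179.9, -0.1, -14.1]
ft_force: [-1.4, -4.5, 5.4]
width: 0.0101
finger_force: 58.7
```

Run:
```python
from h import *
cv2.imwrite("pics/b.png",cv2.resize(capture("scene")[200:360,130:330,::-1],None,fx=3,fy=3))
```

```text
(no output)
```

View pics/b.png

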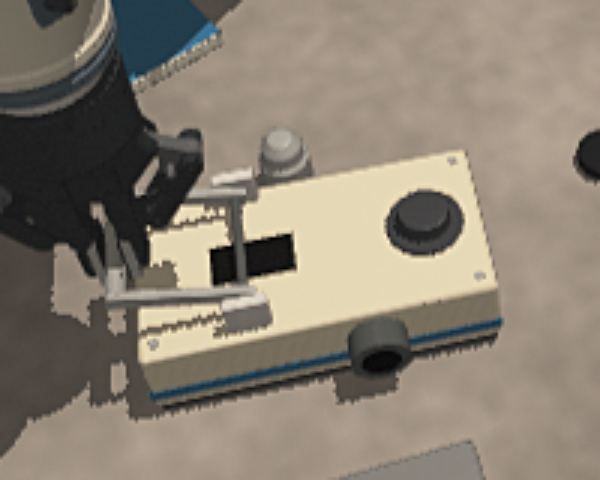

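The fingers hold the bar: width 10 mm, 59 N, with the objective still standing. Next I lift along the 70 mm arc.

{"op": "pendant", "data": {"offsets": [{"jaw": 0,"xyz": [0,-0.0031,-0.0092]},{"jaw": 0,"xyz": [0,-0.0045,-0.0087]},{"jaw": 0,"xyz": [0,-0.0056,-0.0081]},{"jaw": 0,"xyz": [0,-0.0067,-0.0071]},{"jaw": 0,"xyz": [0,-0.0076,-0.0062]},{"jaw": 0},{"jaw": 0}]}}

```text
time_s: 5.87
eef_pos: [0.5476, -0.3055, 0.1424]
ee_rot: [179.7, -0.1, -14.1]
ft_force: [-9.9, -12.3, 19.2]
width: 0.0099
finger_force: 59.1
```

{"op": "pendant", "data": {"offsets": [{"jaw": 0,"xyz": [0,-0.0077,-0.0062]},{"jaw": 0,"xyz": [0,-0.009,-0.0041]},{"jaw": 0,"xyz": [0,-0.0095,-0.0025]},{"jaw": 0},{"jaw": 0}]}}

```text
time_s: 6.28
eef_pos: [0.5543, -0.2786, 0.1546]
ee_rot: [179.8, -0.1, -14.1]
ft_force: [-6.9, -6.1, 16.1]
width: 0.0096
finger_force: 62.3
```

{"op": "pendant", "data": {"offsets": [{"jaw": 0,"xyz": [0,-0.0097,-0.002]},{"jaw": 0,"xyz": [0,-0.0105,0]},{"jaw": 0},{"jaw": 0}]}}

```text
time_s: 6.62
eef_pos: [0.5599, -0.2581, 0.1551]
ee_rot: [180.0, -0.1, -14.1]
ft_force: [1.4, -3.8, 5.6]
width: 0.0097
finger_force: 62.3
```

Run:
```python
from h import *
cv2.imwrite("pics/c.png",cv2.resize(capture("scene")[200:360,130:330,::-1],None,fx=3,fy=3))
```

```text
(no output)
```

View pics/c.png

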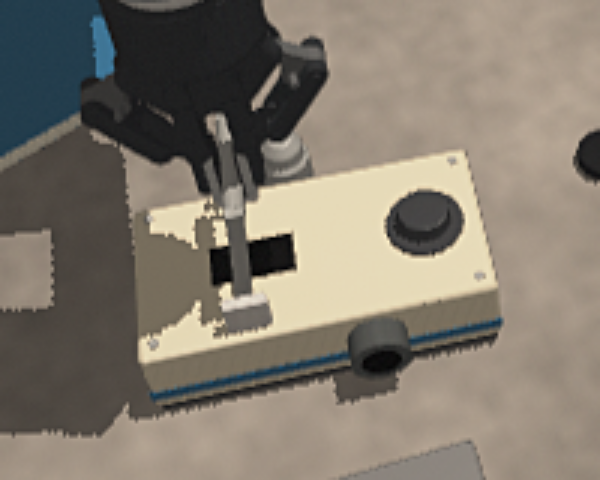

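The bar's near end is at about scene pixel (207.7,270). That puts the lever past upright, at roughly 0.05 rad. I'll nudge it 2.5 mm closer to its stop, then release and rise.

{"op": "pendant", "data": {"offsets": [{"jaw": 0,"xyz": [0,-0.0025,0]},{"jaw": 0},{"jaw": 0.03},{"jaw": 0.05},{"jaw": 0.05},{"jaw": 0.05}]}}

```text
time_s: 7.17
eef_pos: [0.5588, -0.255, 0.1538]
ee_rot: [-180.0, 0.1, -14.1]
ft_force: [0.4, 0.4, 0.9]
width: 0.0501
finger_force: 0.0
```

{"op": "pendant", "data": {"offsets": [{"jaw": 0.05,"xyz": [0,0,-0.01]},{"jaw": 0.05,"xyz": [0,0,-0.02]},{"jaw": 0.05,"xyz": [0,0,-0.03]},{"jaw": 0.05,"xyz": [0,0,-0.03]},{"jaw": 0.05,"xyz": [0,0,-0.03]},{"jaw": 0.05}]}}

```text
time_s: 7.67
eef_pos: [0.562, -0.2564, 0.2815]
ee_rot: [179.9, -0.5, -14.1]
ft_force: [0.4, -0.9, 0.7]
width: 0.0503
finger_force: 0.0
```

{"op": "pendant", "data": {"offsets": [{"jaw": 0.05,"xyz": [-0.04,0,0]},{"jaw": 0.05,"xyz": [-0.04,0,0]},{"jaw": 0.05,"xyz": [-0.04,0,0]},{"jaw": 0.05},{"jaw": 0.05},{"jaw": 0.05},{"jaw": 0.05},{"jaw": 0.05},{"jaw": 0.05},{"jaw": 0.05},{"jaw": 0.05},{"jaw": 0.05}]}}

```text
time_s: 8.67
eef_pos: [0.4433, -0.2261, 0.2742]
ee_rot: [-180.0, 0.0, -14.1]
ft_force: [-0.8, -0.5, -0.0]
width: 0.0501
finger_force: 0.0
```

Run:
```python
from h import *
cv2.imwrite("pics/d.png",cv2.resize(capture("scene")[200:360,130:330,::-1],None,fx=3,fy=3))
```

```text
(no output)
```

View pics/d.png

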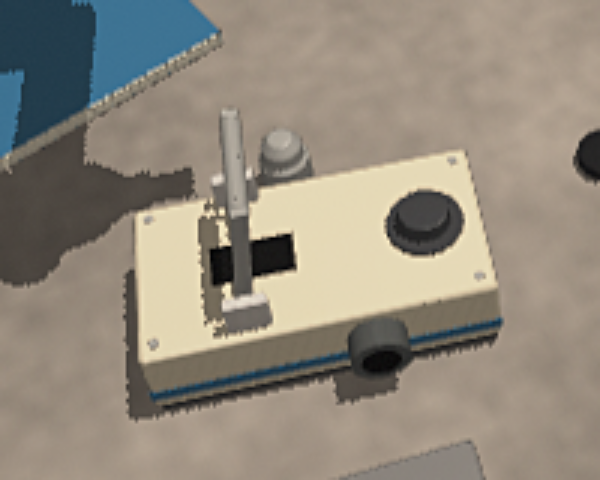

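The lever stands on its own with the bar from about (207,237) to (210,271) in scene pixels, as predicted for its stop. The objective is upright and the gripper is clear.

```bash
python3 -c "
from workcell import r, probe_bus, order, capture, get_calibration
print(order.close_job())"
```

```text
the job is handed in; nothing more can be done
None
```

The test button was pressed and the lever dropped; I then lifted it back past upright, where it stands on its own. The objective is still upright, the control box was never approached, and the job was handed in at about 8.7 s.

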